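# Hang up the parts basket and slide the cleaner's cover shut

## Robot

A 6-joint arm with a two-finger parallel gripper is mounted at the origin on the work surface. World frame = base frame: x ahead of the robot, y to its left, z up, the work surface at z = 0. Lengths are in mm, angles in rad, forces in N, time in s.
With the tool pointing down it reaches from about 275 to 1000 mm from the base axis. Payload 8.4 kg.
Tool frame: the origin (TCP) lies between the finger pads; the fingertips stand 25 mm ahead of it and the grasp point (between the pads) lies 6 mm ahead of it; z points along the fingers, y is the line along which they close (so a half turn about z gives the same grasp; the last joint's range is limited). The gripper opens to 85 mm and grips with 20 to 120 N. Pads are 22 mm wide; open, the fingers measure 114 mm over their backs; the gripper's body (76 mm by 85 mm) begins 54 mm behind the grasp point. The pads swing forward as they close: fully open they stand 13 mm farther back than shut.
Start: joints at [1.18, 0.353, 1.633, -0, 1.155, -0.002], TCP at [236.923, 578.356, 256.281] pointing down, gripper open.
Joint ranges: [-2.63, 2.63], [-0.92, 2.1], [0.06, 2.66], [-1.3, 4.44], [0, 2.69], [-3.02, 3.02]. Speed limits (rad/s): [2.22, 2.22, 2.79, 3.14, 3.14, 3.14].

## Interface

Orientations are given as [roll, pitch, yaw] about the fixed x, y, z axes, in that order (R = Rz(yaw) Ry(pitch) Rx(roll)).
In Python, from rig import r, eyes, workorder gives the robot as it stands. The module is installed in compiled form; this text tells all that it offers.
- The arm moves only by the tool step_arm, never from a script. Its argument "moves" is a list of rows, each an object of numbers: "tx", "ty", "tz": the shift along the tool's x, y, z scaled (see below); "ax", "ay", "az": the turn, a rotation vector about the tool's x, y, z scaled (see below). In form: [{"tx": .., "ty": .., "tz": .., "ax": .., "ay": .., "az": ..}, ...]. A call has 1 to 5 rows; each row shifts and turns the commanded pose from where the row before left it, along the tool's axes as they then stand; what a row does not reach is not made up. The controller multiplies each number of a shift by 25 mm and each number of a turn by 90 degrees. A row lasts 1/8 s, in which the tool goes at most 62.5 mm and 10.7 degrees, less where a joint would pass 70% of its speed; a pose out of reach is approached as far as the arm can. A call with a number of a shift or a turn outside -1 to 1 is refused whole. A call with a gripper value outside its range is refused whole. "gripper" is the opening, from 0 (shut) to 1 (fully open), set as the call begins (left out, the last holds). The fingers move at their own pace and stop on an object; "newtons" is the grip in N (left out, the last holds). Time passes only in rows, so rows that do not move let the fingers close. It gives the time, the measured TCP pose, the force, the opening and the grip force at its end, in the units of the state.
- r.sense(): the state, without advancing time (a new reading comes with each control period).
- eyes.grab_frame(name): name is "side" or "top" or "wrist"; returns (picture, depth): 420x560x3 uint8, red, green, blue; 420x560 float32, mm along the optical axis (not along the pixel's ray), 0 where there is no reading.
- eyes.camera_info(name): a dict with "intrinsics" (3x3 intrinsics, pixels), "cam_to_world" (4x4, takes a point from camera to world coordinates). Camera axes: x right, y up, looking along -z (the intrinsics and any distortion apply to the point x, -y, -z); pixel columns grow to the right and rows downward; lengths in mm; the calibration is good to about 2 mm. A picture is of the moment at which its call begins: read the wrist's pose just before it. camera_info takes no time and is no camera call; for the wrist camera it gives the pose at the moment of the call.
- workorder.sign_off(): hands the job in; it is judged then, once.
The state is a dict: "clock": time; "qpos": joint angles; "qvel": joint speeds; "joint_efforts": joint torques, N m; "eef_pos": TCP position; "tcp_rot": TCP orientation; "contact_force": force on the tool from outside, world axes, zero at the start; "wrist_torque": the same for the moment, N m; "opening": opening from 0.0 (shut) to 1.0 (fully open); "grasp_force": force on a finger pad.
Only numpy, scipy, OpenCV 4.12 (cv2) and the standard library are available. Lean on these libraries where they do the work, as an engineer would, in place of code of your own. Each camera call takes 0.05 s, during which the arm holds its last target. There are 200 camera calls.

## Task

Put the bench's ultrasonic cleaner away: lift the steel parts basket out of the tank by its black grip, keeping it upright, and hang it by its stirrup handle on the flat hook of the drip stand. Then slide the tank's flat cover out of the hood until it is fully home over the tank; the cover has no knob or edge to hold, so press the fingertips on it and drag it along, gently, with under 30 N on the cleaner at all times. Leave the bottle, the loupe and the ring mandrel where they are.

Things in the scene. Friction and masses are not known exactly. Their poses are not given: they have to be found in the camera images.
- cleaner: White ultrasonic cleaner fixed to the bench, 150 mm (x) by 280 mm (y). Origin: centre of its underside. Open tank 100 (x) by 94 mm (y) at y +28 to +122, its floor 18 mm above the bench. Grey hood at y -140 to -5, top 118 mm above the bench; the cover retracts under it. Rails 96 mm high (4 mm above the cover) at |x| 61 to 75 and y 132 to 140 mm.
- cover (a joint): Slide of the cover along the cleaner's y axis, in m: 0 is fully shut (leading edge at cleaner y +131 mm), 0.10 is fully open (leading edge at y +31 mm; the rest is hidden under the hood). Closing moves it to the cleaner's +y. It sticks with roughly 2 N of friction and stays where it is left.
- cover_grip (a point): Point on the cover's top face (92 mm above the bench), in the middle of four fine engraved lines, 16 mm behind the leading edge, on the centreline. Moves with the cover; axes as the cleaner's. The cover is a smooth flat steel plate 118 mm (x) by 138 mm (y), 4 mm thick.
- basket: Loose steel slotted basket, about 0.2 kg, 70 mm (x) by 56 mm (y) by 42 mm high, standing in the tank. Origin: centre of its underside. Two flat legs at y +-26 mm rise to a cross bar along its y; the bar's underside is 110 mm above the origin. The window under the bar is 50 mm wide (y), 68 mm high, open along x.
- basket_bar (a point): Middle of the underside of the basket's cross bar (bar 10 mm wide in x, 6 mm thick, 56 mm long in y). Axes as the basket's.
- basket_grip (a point): Centre of the black grip block above the cross bar: 14 mm thick (x), 34 mm wide (y), its faces run from 20 mm below this point to 14 mm above it. Grasp it from above across x.
- hook_stand: Fixed drip stand. Origin: centre of the underside of its base plate (100 x 120 x 10 mm). Post 14 x 20 mm, 170 mm high, at the origin. A flat arm, 14 mm wide, 6 mm thick, top face 170 mm above the bench, runs 110 mm from the post's axis to the stand's -x and ends in an upturned tip 6 mm thick, its top 186 mm above the bench.
- hook_seat (a point): Point on the top face of the hook arm, 80 mm out from the post's axis, 24 mm on the post's side of the inner face of the tip. Axes as the stand's: -x points out along the arm to the tip.
- bottle: Bystander: white plastic bottle, 56 mm across, 140 mm high; origin under its centre.
- loupe: Bystander: small loose steel loupe, about 22 x 60 x 20 mm; origin under its lens block.
- ring_mandrel: Bystander: loose steel ring mandrel on a wooden rest, 200 mm long (x), 16 mm wide, 24 mm high; origin under its centre.

How it is judged (in metres and radians):
On the way, in this order (a step that is already met when the one before it is completed fails the run):
1. The basket hangs by its cross bar on the hook arm, between the tip and the post, let go of by the fingers (z of basket_bar in the frame of hook_seat between -0.004 and 0.006 m and x of basket_bar in the frame of hook_seat between -0.024 and 0.06 m and y of basket_bar in the frame of hook_seat between -0.018 and 0.018 m and contact force between basket and hook_stand above 0.5 N and contact force between the fingers and basket below 0.1 N and angle between basket's own z axis and vertical below 0.2 rad), for 0.3 s.
2. The cover is slid fully home over the tank, within 3 mm of shut (value of joint cover below 0.003 m), for 0.2 s.
At the end, for the whole second after the job is handed in: The basket hangs at rest and upright (within 11 degrees) with its cross bar resting on the hook arm between the tip and the post, not held; the cover is fully home over the tank, within 3 mm of shut; the bottle, the loupe and the ring mandrel are within 30 mm of where they were (all of step 1 and linear speed of basket below 0.03 m/s and value of joint cover below 0.003 m and distance of each of bottle, loupe, ring_mandrel from where it was at the start of the episode below 0.03 m); the robot touches nothing.
It fails at once if The fingers press on the cleaner or its cover with 30 N or more (contact force between the fingers and cleaner above 30 N).
It fails at once if The basket is tipped more than 35 degrees from upright (angle between basket's own z axis and vertical above 0.61 rad).
It fails at once if A bystander (bottle, loupe or ring mandrel) is moved by more than 30 mm (distance of any of bottle, loupe, ring_mandrel from where it was at the start of the episode above 0.03 m).
It also fails if it takes over 58 s, if anything falls off the work surface, if the arm or the gripper's body presses on something with over 40 N, if the wrist force passes 120 N, or if a joint passes its speed limit or range.

## Working session

There is one attempt and no reset: what is moved stays moved. The work goes in short steps, Python scripts to look and compute and a tool call to move; the robot and the scene stay as the last step left them, time stands still between calls to the robot, and variables do not carry over. Pictures are saved under pics/ and viewed, at most 10 in all, crops included, and the job is handed in when it is done.

Besides the shell and the picture viewer there is one more tool, called after "Call:" by a JSON object that holds its "op" and its "data". step_arm: Moves the arm, as the interface text tells. Its arguments: {"type":"object","properties":{"moves":{"type":"array","items":{"type":"object","properties":{"tx":{"type":"number"},"ty":{"type":"number"},"tz":{"type":"number"},"ax":{"type":"number"},"ay":{"type":"number"},"az":{"type":"number"}}}},"gripper":{"type":"number"},"newtons":{"type":"number"}},"required":["moves"]}

```bash
mkdir -p pics
cat > h.py <<'E'
import numpy as np, cv2
from rig import r, eyes, workorder
def cloud(name):
    p,d=eyes.grab_frame(name); c=eyes.camera_info(name)
    K=np.array(c["intrinsics"]);T=np.array(c["cam_to_world"])
    v,u=np.mgrid[:420,:560]
    x=(u-K[0,2])/K[0,0]*d; y=(v-K[1,2])/K[1,1]*d
    P=np.stack([x,-y,-d,np.ones_like(d)],-1)@T.T
    P=P[...,:3]; P[d==0]=np.nan
    return p,P
E
python3 - <<'E'
from h import *
for n in("top","side"):
    p,P=cloud(n); np.savez(n+".npz",p=p,P=P); cv2.imwrite(f"pics/{n}0.png",p[...,::-1]); print(eyes.camera_info(n))
print(r.sense())
E
```

```text
{'intrinsics': array([[476.09385387,   0.        , 282.42727365],
       [  0.        , 476.09385387, 209.00657076],
       [  0.        ,   0.        ,   1.        ]]), 'cam_to_world': array([[-4.64052889e-04,  9.94702429e-01, -1.02795246e-01,
         4.27462290e+02],
       [-9.99884874e-01,  1.09750550e-03,  1.51338794e-02,
         2.50287733e+01],
       [ 1.51665249e-02,  1.02790434e-01,  9.94587403e-01,
         1.44928830e+03],
       [ 0.00000000e+00,  0.00000000e+00,  0.00000000e+00,
         1.00000000e+00]])}
{'intrinsics': array([[449.75936275,   0.        , 275.98768068],
       [  0.        , 449.75936275, 215.74353525],
       [  0.        ,   0.        ,   1.        ]]), 'cam_to_world': array([[-9.58976316e-01,  2.11570568e-01, -1.88685769e-01,
         3.81092143e+02],
       [-2.83457899e-01, -7.06224286e-01,  6.48767198e-01,
         7.20632518e+02],
       [ 4.00557187e-03,  6.75636849e-01,  7.37223713e-01,
         9.30129138e+02],
       [ 0.00000000e+00,  0.00000000e+00,  0.00000000e+00,
         1.00000000e+00]])}
{'clock': 0.1, 'qpos': array([ 1.17958523e+00,  3.53620841e-01,  1.63404690e+00, -3.84169622e-05,
        1.15520112e+00, -2.42916518e-03]), 'qvel': array([-6.45174209e-04, -6.84252929e-04, -8.49641201e-04,  1.89664356e-04,
        3.19483692e-05,  8.18222779e-04]), 'joint_efforts': array([ 1.07047916e-03, -6.06354976e+01, -3.42817104e+01,  2.29544585e-04,
        3.84654137e-03,  3.44567707e-05]), 'eef_pos': array([236.79158735, 577.98462234, 255.61603824]), 'tcp_rot': array([-3.14031636e+00,  3.20267200e-05,  2.75282628e+00]), 'contact_force': array([ 0.61594312, -0.30267832,  0.43680581]), 'wrist_torque': array([-0.01857174,  0.04588656,  0.05416479]), 'grasp_force': 0.0, 'opening': 0.9983749095296063}
```

View pics/top0.png

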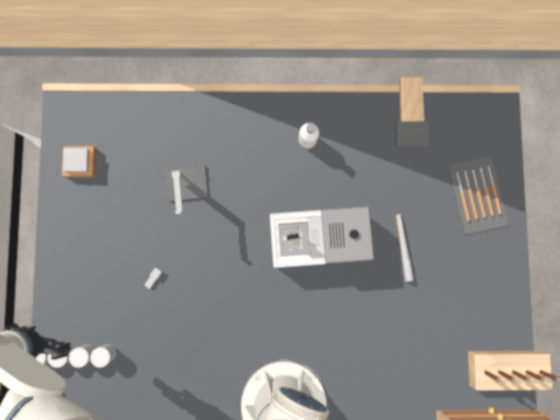

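View pics/side0.png

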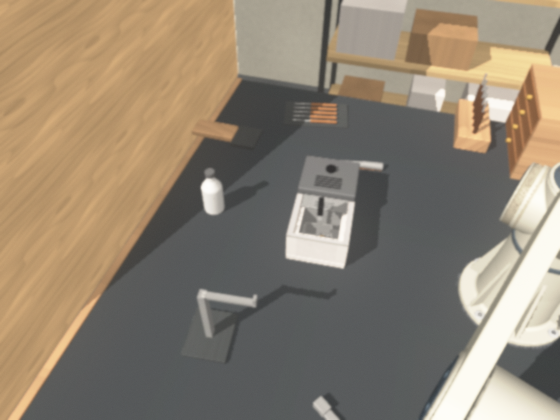

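The top view shows the cleaner at (320,237) with the hood on the right, the basket grip at (293,237), the hook arm running (177,173)→(178,212), the bottle at (309,135), the mandrel at (404,247) and the loupe at (153,278). The side view agrees, with the grip at (321,206) and the hook at (200,295)–(255,300).

Run:
```python
from h import *
def rect(name,P,m):
    q=P[m][:,:2].astype(np.float32); b=cv2.minAreaRect(q); print(name,len(q),np.round(b[0],1),np.round(b[1],1),round(b[2],1),"z",np.round(np.nanpercentile(P[m][:,2],[5,50,95]),1)); return b
for n in("top","side"):
    f=np.load(n+".npz");p,P=f["p"],f["P"].copy();print(n)
    v,u=np.mgrid[:420,:560]
    x0,x1,y0,y1=(255,385,200,275) if n=="top" else (280,362,150,275)
    w=(u>x0)&(u<x1)&(v>y0)&(v<y1); Z=np.nan_to_num(P[...,2])
    rect("all>80",P,w&(Z>80)&(Z<125))
    hood=w&(Z>112)&(Z<124)&(p.max(-1)<190)
    rect("hood",P,hood)
    rect("rails",P,w&(Z>85)&(Z<103))
    m=w&(Z>126)&(Z<200);
    if m.sum()>3: rect("grip",P,m); print(np.round(P[m][np.argsort(-P[m][:,2])][:12]),p[m][:5])
    x0,x1,y0,y1=(150,215,155,225) if n=="top" else (180,270,280,365)
    w=(u>x0)&(u<x1)&(v>y0)&(v<y1)
    m=w&(Z>155)&(Z<178);rect("arm",P,m)
    m=w&(Z>178)&(Z<200);rect("tip",P,m)
    if n=="top":
        rect("base",P,w&(Z>4)&(Z<20))
        for nm,a in (("bottle",(295,325,118,152)),("loupe",(140,170,262,292)),("mandrel",(390,418,208,288))):
            w=(u>a[0])&(u<a[1])&(v>a[2])&(v<a[3]);rect(nm,P,w&(Z>8))
```

```text
top
all>80 4172 [ 487.5 -104.8] [150.1 280.4] 4.2 z [ 86.3 114.2 120.7]
hood 2351 [ 492.7 -176.6] [149.8 134.9] 4.1 z [113.3 117.2 121.4]
rails 1553 [482.6 -37.9] [150.1 146.2] 4.2 z [86.2 91.9 98.7]
grip 147 [ 500.2 -100.6] [ 43.4 214.3] 1.2 z [126.8 136.1 169.2]
[[484. -12. 175.]
 [484. -34. 171.]
 [484. -15. 171.]
 [484. -17. 170.]
 [484. -31. 170.]
 [481. -34. 170.]
 [487. -12. 170.]
 [487. -34. 169.]
 [492. -28. 169.]
 [487. -31. 169.]
 [484. -23. 168.]
 [479.  -7. 168.]] [[182 178 177]
 [141 138 137]
 [129 126 127]
 [107 105 105]
 [ 98  95  96]]
arm 247 [604.6 291.7] [118.1  20.7] 4.3 z [164.2 169.2 173.8]
tip 12 [549.7 283.2] [ 5.5 11.6] 3.9 z [182.6 184.5 187.9]
base 1217 [635.5 307.6] [209.9 193.2] 0.2 z [ 4.4  8.6 14. ]
bottle 386 [795.9 -86.6] [55.2 81.1] 13.3 z [ 22.9  93.5 141.1]
loupe 143 [365.8 386.2] [28.9 61.9] 58.3 z [ 8.9 15.3 23.1]
mandrel 413 [ 458.8 -363.9] [ 44.3 205.4] 89.8 z [10.  17.5 24.3]
side
all>80 4041 [ 490.4 -104.7] [150.3 285.4] 4.2 z [ 87.3 108.2 122.4]
hood 1929 [ 491.4 -120.6] [150.1 253.6] 4.3 z [116.3 120.3 122.8]
rails 1803 [485.6 -40.1] [150.3 155.7] 4.2 z [ 87.8  94.9 100.4]
grip 203 [ 488.7 -101.6] [ 27.4 214.6] 5.1 z [127.7 145.  171.6]
[[490. -23. 174.]
 [488. -17. 174.]
 [488.  -4. 173.]
 [492. -23. 173.]
 [485. -15. 172.]
 [488.  -8. 172.]
 [493. -17. 172.]
 [491. -28. 172.]
 [481. -17. 172.]
 [482. -14. 172.]
 [491. -11. 172.]
 [484. -31. 172.]] [[115 112 111]
 [105 103 101]
 [101  99  97]
 [102  98  97]
 [118 116 113]]
arm 490 [606.6 291.4] [117.   21.8] 5.3 z [164.8 171.8 174.2]
tip 35 [551.5 284.5] [ 6.5 14.5] 4.3 z [178.6 187.5 190.1]
```

Run:
```python
from h import *
for n in("top","side"):
    f=np.load(n+".npz");p,P=f["p"],f["P"];print(n); Z=np.nan_to_num(P[...,2])
    def show(nm,m):
        q=P[m]; b=cv2.minAreaRect(q[:,:2].astype(np.float32)); l=cv2.fitLine(q[:,:2].astype(np.float32),cv2.DIST_HUBER,0,.01,.01).ravel()
        print(nm,m.sum(),np.round(np.median(q,0),1),np.round(b[0],1),np.round(b[1],1),round(b[2],1),"line",np.round(np.degrees(np.arctan2(l[1],l[0])),1),np.round(l[2:],1),"z90",np.round(np.percentile(q[:,2],[50,75,95]),1))
    X,Y=P[...,0],P[...,1]
    box=(abs(X-487)<35)&(abs(Y+20)<45)
    show("grip",box&(Z>160)); show("grip145",box&(Z>145)); show("bar",box&(Z>122)&(Z<142))
    show("basket",box&(Z>50)&(Z<66))
    box=(abs(X-604)<75)&(abs(Y-292)<35)&(Z>158)
    show("armonly",box&(X>558)&(X<640)&(Z<178));show("tip",box&(Z>178))
```

```text
top
grip 62 [484.4 -22.9 166.4] [485.6 -22.3] [13.3 32.9] 9.5 line -82.2 [485.2 -21.7] z90 [166.4 167.5 170. ]
grip145 65 [484.3 -22.9 166.4] [485.4 -22.3] [13.6 32.9] 9.4 line -80.8 [484.9 -21.5] z90 [166.4 167.5 169.9]
bar 30 [485.6  -4.8 133.7] [485.4 -21.9] [ 9.8 55.8] 9.4 line -82.2 [485.7 -19.9] z90 [133.7 135.5 137.5]
basket 74 [497.8 -28.5  58.7] [485.5 -21.7] [69.8 56. ] 9.0 line 44.5 [487.4 -28.2] z90 [58.7 61.3 63.8]
armonly 171 [598.  289.4 169.2] [599.5 289.5] [81.5 14.8] 5.8 line 6.7 [598.5 289.2] z90 [169.2 170.4 173.4]
tip 12 [549.6 282.3 184.5] [549.7 283.2] [ 5.5 11.6] 3.9 line -84.1 [548.9 283.4] z90 [184.5 185.1 187.9]
side
grip 75 [487.5 -16.8 169.5] [487.6 -21.3] [13.9 34.6] 7.8 line -83.5 [487.5 -18.3] z90 [169.5 170.5 172.5]
grip145 102 [487.1 -11.7 168.1] [488.  -21.2] [14.  34.8] 9.6 line -82.9 [487.1 -15.3] z90 [168.1 170.  172.1]
bar 41 [484.9   1.7 135.3] [485.   -1.5] [10.  14.5] 7.1 line -77.7 [ 4.844e+02 -4.000e-01] z90 [135.3 137.1 141.3]
basket 101 [480.6 -46.   59.5] [488.9 -29.9] [68.7 45.2] 6.4 line 8.7 [490.8 -47.3] z90 [59.5 62.1 64. ]
armonly 324 [598.8 290.2 171.9] [599.1 288.5] [82.4 17.3] 6.9 line 6.9 [598.4 290.2] z90 [171.9 172.8 174. ]
tip 35 [550.9 286.  187.5] [551.5 284.5] [ 6.5 14.5] 4.3 line 89.9 [550.9 285.1] z90 [187.5 188.5 190.1]
```

Call:
{"op": "step_arm", "data": {"moves": [{"az": 0.118,"tz": -0.6},{"az": 0.118,"tz": -0.6},{"az": 0.118,"tz": -0.6},{"az": 0.118},{"az": 0.118}], "gripper": 1, "newtons": 40}}

```text
schema error: expected keys tx, ty, tz, ax, ay, az
```

Call:
{"op": "step_arm", "data": {"moves": [{"tx": 0,"ty": 0,"tz": 0,"ax": 0,"ay": 0,"az": 0.11},{"tx": 0,"ty": 0,"tz": 0,"ax": 0,"ay": 0,"az": 0.11},{"tx": 0,"ty": 0,"tz": 0,"ax": 0,"ay": 0,"az": 0.11},{"tx": 0,"ty": 0,"tz": 0,"ax": 0,"ay": 0,"az": 0.11},{"tx": 0,"ty": 0,"tz": 0,"ax": 0,"ay": 0,"az": 0.11}], "gripper": 1, "newtons": 40}}

```text
clock: 0.72
eef_pos: [236.8, 578.1, 255.8]
tcp_rot: [-3.141, 0.001, 1.883]
contact_force: [0.3, 0.5, -0.5]
opening: 0.997
grasp_force: 0.0
```

Call:
{"op": "step_arm", "data": {"moves": [{"tx": 0,"ty": 0,"tz": 0,"ax": 0,"ay": 0,"az": 0.105},{"tx": 0,"ty": 0,"tz": 0,"ax": 0,"ay": 0,"az": 0}]}}

```text
clock: 0.98
eef_pos: [236.8, 578.1, 255.9]
tcp_rot: [-3.141, 0.001, 1.725]
contact_force: [-0.8, -0.2, 0.7]
opening: 1.0
grasp_force: 0.0
```

Call:
{"op": "step_arm", "data": {"moves": [{"tx": -1,"ty": 0.25,"tz": 0,"ax": 0,"ay": 0,"az": 0},{"tx": -1,"ty": 0.25,"tz": 0,"ax": 0,"ay": 0,"az": 0},{"tx": -1,"ty": 0.25,"tz": 0,"ax": 0,"ay": 0,"az": 0},{"tx": -1,"ty": 0.25,"tz": 0,"ax": 0,"ay": 0,"az": 0},{"tx": -1,"ty": 0.25,"tz": 0,"ax": 0,"ay": 0,"az": 0}]}}

```text
clock: 1.6
eef_pos: [287.4, 458.1, 256.3]
tcp_rot: [3.141, -0.0, 1.725]
contact_force: [0.5, 0.4, -0.6]
opening: 0.996
grasp_force: 0.0
```

Call:
{"op": "step_arm", "data": {"moves": [{"tx": -1,"ty": 0.25,"tz": 0,"ax": 0,"ay": 0,"az": 0},{"tx": -1,"ty": 0.25,"tz": 0,"ax": 0,"ay": 0,"az": 0},{"tx": -1,"ty": 0.25,"tz": 0,"ax": 0,"ay": 0,"az": 0},{"tx": -1,"ty": 0.25,"tz": 0,"ax": 0,"ay": 0,"az": 0},{"tx": -1,"ty": 0.25,"tz": 0,"ax": 0,"ay": 0,"az": 0}]}}

```text
clock: 2.22
eef_pos: [337.2, 339.3, 256.4]
tcp_rot: [3.141, -0.0, 1.725]
contact_force: [-0.9, 0.4, -0.2]
opening: 1.004
grasp_force: 0.0
```

Call:
{"op": "step_arm", "data": {"moves": [{"tx": -1,"ty": 0.25,"tz": 0,"ax": 0,"ay": 0,"az": 0},{"tx": -1,"ty": 0.25,"tz": 0,"ax": 0,"ay": 0,"az": 0},{"tx": -1,"ty": 0.25,"tz": 0,"ax": 0,"ay": 0,"az": 0},{"tx": -1,"ty": 0.25,"tz": 0,"ax": 0,"ay": 0,"az": 0},{"tx": -1,"ty": 0.25,"tz": 0,"ax": 0,"ay": 0,"az": 0}]}}

```text
clock: 2.85
eef_pos: [387.0, 220.6, 256.4]
tcp_rot: [3.141, -0.0, 1.725]
contact_force: [-0.4, 1.1, -0.3]
opening: 1.001
grasp_force: 0.0
```

Call:
{"op": "step_arm", "data": {"moves": [{"tx": -1,"ty": 0.25,"tz": 0,"ax": 0,"ay": 0,"az": 0},{"tx": -1,"ty": 0.25,"tz": 0,"ax": 0,"ay": 0,"az": 0},{"tx": -1,"ty": 0.25,"tz": 0,"ax": 0,"ay": 0,"az": 0},{"tx": -1,"ty": 0.25,"tz": 0,"ax": 0,"ay": 0,"az": 0},{"tx": -1,"ty": 0.25,"tz": 0,"ax": 0,"ay": 0,"az": 0}]}}

```text
clock: 3.48
eef_pos: [436.7, 101.8, 256.4]
tcp_rot: [3.141, -0.0, 1.725]
contact_force: [0.4, -0.4, 0.2]
opening: 0.999
grasp_force: 0.0
```

Call:
{"op": "step_arm", "data": {"moves": [{"tx": -1,"ty": 0.25,"tz": 0,"ax": 0,"ay": 0,"az": 0},{"tx": -1,"ty": 0.25,"tz": 0,"ax": 0,"ay": 0,"az": 0},{"tx": -1,"ty": 0.25,"tz": 0,"ax": 0,"ay": 0,"az": 0},{"tx": -1,"ty": 0.25,"tz": 0,"ax": 0,"ay": 0,"az": 0},{"tx": -1,"ty": 0.2,"tz": 0,"ax": 0,"ay": 0,"az": 0}]}}

```text
clock: 4.1
eef_pos: [485.3, -17.1, 256.4]
tcp_rot: [3.141, 0.0, 1.725]
contact_force: [-0.2, -0.2, -0.1]
opening: 1.001
grasp_force: 0.0
```

Call:
{"op": "step_arm", "data": {"moves": [{"tx": -0.2,"ty": 0.02,"tz": 0.9,"ax": 0,"ay": 0,"az": 0},{"tx": 0,"ty": 0,"tz": 0.9,"ax": 0,"ay": 0,"az": 0},{"tx": 0,"ty": 0,"tz": 0.9,"ax": 0,"ay": 0,"az": 0},{"tx": 0,"ty": 0,"tz": 0.9,"ax": 0,"ay": 0,"az": 0},{"tx": 0,"ty": 0,"tz": 0.1,"ax": 0,"ay": 0,"az": 0}]}}

```text
clock: 4.72
eef_pos: [485.3, -21.0, 162.7]
tcp_rot: [-3.139, -0.001, 1.724]
contact_force: [0.5, 0.2, -0.0]
opening: 1.001
grasp_force: 0.0
```

Call:
{"op": "step_arm", "data": {"moves": [{"tx": 0,"ty": 0,"tz": 0,"ax": 0,"ay": 0,"az": 0},{"tx": 0,"ty": 0,"tz": 0,"ax": 0,"ay": 0,"az": 0},{"tx": 0,"ty": 0,"tz": 0,"ax": 0,"ay": 0,"az": 0},{"tx": 0,"ty": 0,"tz": 0,"ax": 0,"ay": 0,"az": 0},{"tx": 0,"ty": 0,"tz": 0,"ax": 0,"ay": 0,"az": 0}], "gripper": 0, "newtons": 45}}

```text
clock: 5.35
eef_pos: [486.4, -20.5, 164.2]
tcp_rot: [-3.141, -0.0, 1.724]
contact_force: [-3.9, -0.2, 6.4]
opening: 0.154
grasp_force: 46.4
```

Call:
{"op": "step_arm", "data": {"moves": [{"tx": 0,"ty": 0,"tz": -0.4,"ax": 0,"ay": 0,"az": 0},{"tx": 0,"ty": 0,"tz": -0.7,"ax": 0,"ay": 0,"az": 0},{"tx": 0,"ty": 0,"tz": -0.9,"ax": 0,"ay": 0,"az": 0},{"tx": 0,"ty": 0,"tz": -0.9,"ax": 0,"ay": 0,"az": 0},{"tx": 0,"ty": 0,"tz": -0.7,"ax": 0,"ay": 0,"az": 0}]}}

```text
clock: 5.98
eef_pos: [486.9, -20.5, 255.1]
tcp_rot: [3.141, 0.0, 1.724]
contact_force: [0.6, 0.4, -3.4]
opening: 0.155
grasp_force: 45.3
```

Call:
{"op": "step_arm", "data": {"moves": [{"tx": 0,"ty": 0,"tz": -0.4,"ax": 0,"ay": 0,"az": 0},{"tx": 0,"ty": 0,"tz": 0,"ax": 0,"ay": 0,"az": 0.022},{"tx": 0,"ty": 0,"tz": 0,"ax": 0,"ay": 0,"az": 0}]}}

```text
clock: 6.35
eef_pos: [486.3, -20.5, 263.1]
tcp_rot: [-3.14, -0.0, 1.688]
contact_force: [0.2, 0.1, -3.1]
opening: 0.155
grasp_force: 45.3
```

Call:
{"op": "step_arm", "data": {"moves": [{"tx": 0.4,"ty": 0.16,"tz": 0,"ax": 0,"ay": 0,"az": 0},{"tx": 0.7,"ty": 0.16,"tz": 0,"ax": 0,"ay": 0,"az": 0},{"tx": 0.9,"ty": 0.16,"tz": 0,"ax": 0,"ay": 0,"az": 0},{"tx": 0.9,"ty": 0.16,"tz": 0,"ax": 0,"ay": 0,"az": 0},{"tx": 0.9,"ty": 0.16,"tz": 0,"ax": 0,"ay": 0,"az": 0}]}}

```text
clock: 6.98
eef_pos: [495.2, 78.1, 263.5]
tcp_rot: [-3.141, -0.0, 1.69]
contact_force: [-0.0, 0.2, -2.9]
opening: 0.16
grasp_force: 45.2
```

Call:
{"op": "step_arm", "data": {"moves": [{"tx": 0.9,"ty": 0.16,"tz": 0,"ax": 0,"ay": 0,"az": 0},{"tx": 0.9,"ty": 0.16,"tz": 0,"ax": 0,"ay": 0,"az": 0},{"tx": 0.9,"ty": 0.16,"tz": 0,"ax": 0,"ay": 0,"az": 0},{"tx": 0.9,"ty": 0.16,"tz": 0,"ax": 0,"ay": 0,"az": 0},{"tx": 0.9,"ty": 0.16,"tz": 0,"ax": 0,"ay": 0,"az": 0}]}}

```text
clock: 7.6
eef_pos: [501.5, 192.3, 263.4]
tcp_rot: [-3.141, -0.0, 1.69]
contact_force: [0.4, -0.2, -2.6]
opening: 0.155
grasp_force: 45.2
```

Call:
{"op": "step_arm", "data": {"moves": [{"tx": 0.8,"ty": 0.0,"tz": 0.2,"ax": 0,"ay": 0,"az": 0},{"tx": 0.7,"ty": 0.0,"tz": 0.3,"ax": 0,"ay": 0,"az": 0},{"tx": 0.4,"ty": 0.0,"tz": 0.3,"ax": 0,"ay": 0,"az": 0},{"tx": 0,"ty": 0,"tz": 0.2,"ax": 0,"ay": 0,"az": 0},{"tx": 0,"ty": 0,"tz": 0,"ax": 0,"ay": 0,"az": 0}]}}

```text
clock: 8.22
eef_pos: [496.0, 236.8, 238.2]
tcp_rot: [-3.14, 0.001, 1.689]
contact_force: [-0.3, 0.7, -2.8]
opening: 0.154
grasp_force: 45.1
```

Run:
```python
from h import *
p,P=cloud("side"); cv2.imwrite("pics/side1.png",cv2.resize(p[180:400,130:370,::-1],None,fx=2.5,fy=2.5))
np.savez("side1.npz",p=p,P=P)
Z=np.nan_to_num(P[...,2]);X,Y=P[...,0],P[...,1]
e=r.sense()["eef_pos"];print(e)
m=(abs(X-e[0])<45)&(abs(Y-e[1])<45)&(Z>100)&(Z<150)
b=cv2.minAreaRect(P[m][:,:2].astype(np.float32));print(b,np.percentile(P[m][:,2],[5,50,95]))
```

```text
[496.2092679  236.75712827 238.54868673]
((497.45404052734375, 236.06590270996094), (70.54541778564453, 59.088157653808594), 6.936781406402588) [100.93727026 122.6703259  138.55640345]
```

Call:
{"op": "step_arm", "data": {"moves": [{"tx": 0.5,"ty": 0.2,"tz": 0,"ax": 0,"ay": 0,"az": 0},{"tx": 0.7,"ty": 0.3,"tz": 0,"ax": 0,"ay": 0,"az": 0},{"tx": 0.42,"ty": 0.28,"tz": 0,"ax": 0,"ay": 0,"az": 0},{"tx": 0,"ty": 0.4,"tz": 0,"ax": 0,"ay": 0,"az": 0},{"tx": 0,"ty": 0.2,"tz": 0,"ax": 0,"ay": 0,"az": 0}]}}

```text
clock: 8.9
eef_pos: [526.4, 281.8, 238.6]
tcp_rot: [-3.142, 0.0, 1.69]
contact_force: [0.1, 0.0, -3.2]
opening: 0.156
grasp_force: 45.2
```

Run:
```python
from h import *
p,P=cloud("side"); cv2.imwrite("pics/side2.png",cv2.resize(p[180:400,130:370,::-1],None,fx=2.5,fy=2.5))
print(r.sense()["eef_pos"])
```

```text
[526.80899507 281.6075762  238.65275098]
```

View pics/side2.png

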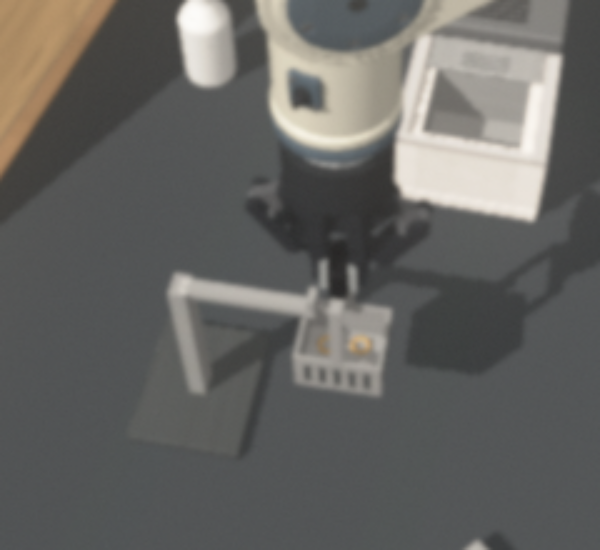

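The basket hangs level in the gripper at crop (340,345), with the hook tip at (318,297) beside the near leg and in line with the window. Next I insert along the arm.

Call:
{"op": "step_arm", "data": {"moves": [{"tx": 0,"ty": 0.3,"tz": 0,"ax": 0,"ay": 0,"az": 0},{"tx": 0,"ty": 0.6,"tz": 0,"ax": 0,"ay": 0,"az": 0},{"tx": 0,"ty": 0.7,"tz": 0,"ax": 0,"ay": 0,"az": 0},{"tx": 0,"ty": 0.5,"tz": 0,"ax": 0,"ay": 0,"az": 0},{"tx": 0,"ty": 0.26,"tz": 0,"ax": 0,"ay": 0,"az": 0}]}}

```text
clock: 9.57
eef_pos: [585.3, 288.7, 238.6]
tcp_rot: [-3.142, -0.0, 1.689]
contact_force: [-0.2, -0.1, -2.0]
opening: 0.155
grasp_force: 45.2
```

Call:
{"op": "step_arm", "data": {"moves": [{"tx": 0,"ty": 0,"tz": 0.4,"ax": 0,"ay": 0,"az": 0},{"tx": 0,"ty": 0,"tz": 0.4,"ax": 0,"ay": 0,"az": 0},{"tx": 0,"ty": 0,"tz": 0.2,"ax": 0,"ay": 0,"az": 0},{"tx": 0,"ty": 0,"tz": 0.1,"ax": 0,"ay": 0,"az": 0},{"tx": 0,"ty": 0,"tz": 0,"ax": 0,"ay": 0,"az": 0}]}}

```text
clock: 10.2
eef_pos: [584.2, 288.7, 211.2]
tcp_rot: [-3.141, 0.0, 1.689]
contact_force: [-0.1, -0.5, -2.5]
opening: 0.153
grasp_force: 45.2
```

Call:
{"op": "step_arm", "data": {"moves": [{"tx": 0,"ty": 0,"tz": 0.06,"ax": 0,"ay": 0,"az": 0},{"tx": 0,"ty": 0,"tz": 0.06,"ax": 0,"ay": 0,"az": 0},{"tx": 0,"ty": 0,"tz": 0,"ax": 0,"ay": 0,"az": 0}]}}

```text
clock: 10.58
eef_pos: [584.3, 288.6, 208.2]
tcp_rot: [-3.142, 0.0, 1.689]
contact_force: [-0.2, -0.5, -2.9]
opening: 0.154
grasp_force: 45.2
```

Call:
{"op": "step_arm", "data": {"moves": [{"tx": 0,"ty": 0,"tz": 0.04,"ax": 0,"ay": 0,"az": 0},{"tx": 0,"ty": 0,"tz": 0.04,"ax": 0,"ay": 0,"az": 0},{"tx": 0,"ty": 0,"tz": 0,"ax": 0,"ay": 0,"az": 0}]}}

```text
clock: 10.95
eef_pos: [584.2, 288.6, 206.2]
tcp_rot: [-3.141, 0.0, 1.689]
contact_force: [0.5, 1.3, -2.3]
opening: 0.157
grasp_force: 45.2
```

Call:
{"op": "step_arm", "data": {"moves": [{"tx": 0,"ty": 0,"tz": 0.03,"ax": 0,"ay": 0,"az": 0},{"tx": 0,"ty": 0,"tz": 0.03,"ax": 0,"ay": 0,"az": 0},{"tx": 0,"ty": 0,"tz": 0,"ax": 0,"ay": 0,"az": 0}]}}

```text
clock: 11.32
eef_pos: [584.3, 288.7, 206.0]
tcp_rot: [3.141, -0.0, 1.689]
contact_force: [-3.4, -2.1, 7.2]
opening: 0.158
grasp_force: 46.7
```

Call:
{"op": "step_arm", "data": {"moves": [{"tx": 0,"ty": 0,"tz": -0.03,"ax": 0,"ay": 0,"az": 0},{"tx": 0,"ty": 0,"tz": 0,"ax": 0,"ay": 0,"az": 0},{"tx": 0,"ty": 0,"tz": 0,"ax": 0,"ay": 0,"az": 0},{"tx": 0,"ty": 0,"tz": 0,"ax": 0,"ay": 0,"az": 0}], "gripper": 0.3}}

```text
clock: 11.82
eef_pos: [584.3, 288.7, 205.4]
tcp_rot: [-3.142, 0.0, 1.689]
contact_force: [0.4, 1.4, 0.0]
opening: 0.299
grasp_force: 0.0
```

Run:
```python
from h import *
p,P=cloud("side"); cv2.imwrite("pics/side3.png",cv2.resize(p[180:400,130:370,::-1],None,fx=2.5,fy=2.5))
```

```text
(no output)
```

View pics/side3.png

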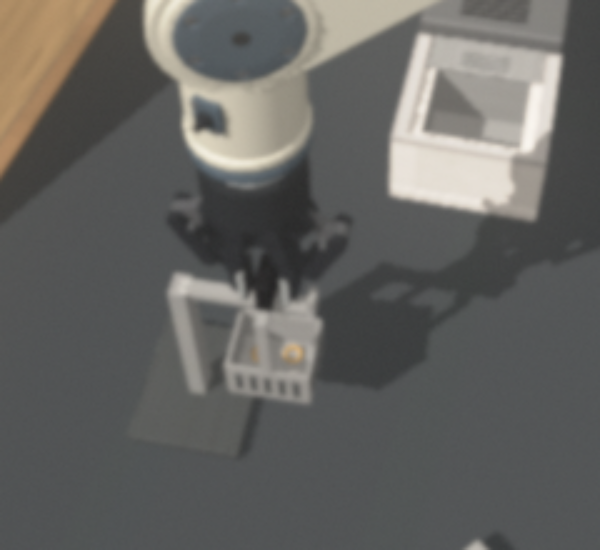

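The basket hangs on the arm at crop (275,355), with the open fingers either side of the grip at (262,285). I'll lift straight off.

Call:
{"op": "step_arm", "data": {"moves": [{"tx": 0,"ty": 0,"tz": -0.2,"ax": 0,"ay": 0,"az": 0},{"tx": 0,"ty": 0,"tz": -0.5,"ax": 0,"ay": 0,"az": 0},{"tx": 0,"ty": 0,"tz": -0.8,"ax": 0,"ay": 0,"az": 0},{"tx": 0,"ty": 0,"tz": -0.8,"ax": 0,"ay": 0,"az": 0},{"tx": 0,"ty": 0,"tz": -0.7,"ax": 0,"ay": 0,"az": 0.029}]}}

```text
clock: 12.5
eef_pos: [584.7, 288.8, 283.0]
tcp_rot: [3.14, -0.001, 1.643]
contact_force: [0.3, -0.0, -0.1]
opening: 0.3
grasp_force: 0.0
```

Run:
```python
from h import *
p,P=cloud("side"); Z=np.nan_to_num(P[...,2]);X,Y=P[...,0],P[...,1]
m=(abs(X-584)<45)&(abs(Y-288)<45)&(Z>85)&(Z<108)
print(cv2.minAreaRect(P[m][:,:2].astype(np.float32)),np.percentile(P[m][:,2],[5,50,95]))
m=(abs(X-584)<25)&(abs(Y-288)<30)&(Z>190)&(Z<225)
print(cv2.minAreaRect(P[m][:,:2].astype(np.float32)),np.percentile(P[m][:,2],[5,50,95]))
```

```text
((586.3235473632812, 287.2680358886719), (71.05575561523438, 59.68085479736328), 7.625948905944824) [ 86.55841351  98.67471712 105.9048878 ]
((586.0432739257812, 287.8672790527344), (13.8859224319458, 34.865543365478516), 7.823586463928223) [193.15920997 210.4895794  213.63623797]
```

Call:
{"op": "step_arm", "data": {"moves": [{"tx": -1,"ty": -0.33,"tz": 0,"ax": 0,"ay": 0,"az": 0},{"tx": -1,"ty": -0.33,"tz": 0,"ax": 0,"ay": 0,"az": 0},{"tx": -1,"ty": -0.33,"tz": 0,"ax": 0,"ay": 0,"az": 0},{"tx": -1,"ty": -0.33,"tz": 0,"ax": 0,"ay": 0,"az": 0},{"tx": -1,"ty": -0.33,"tz": 0,"ax": 0,"ay": 0,"az": 0}], "gripper": 0}}

```text
clock: 13.18
eef_pos: [551.8, 159.1, 280.6]
tcp_rot: [-3.142, 0.0, 1.644]
contact_force: [0.4, -0.7, 0.0]
opening: 0.001
grasp_force: 0.0
```

Call:
{"op": "step_arm", "data": {"moves": [{"tx": -1,"ty": -0.33,"tz": 0,"ax": 0,"ay": 0,"az": 0},{"tx": -1,"ty": -0.33,"tz": 0,"ax": 0,"ay": 0,"az": 0},{"tx": -1,"ty": -0.33,"tz": 0,"ax": 0,"ay": 0,"az": 0},{"tx": -1,"ty": -0.33,"tz": 0,"ax": 0,"ay": 0,"az": 0},{"tx": -1,"ty": -0.33,"tz": 0,"ax": 0,"ay": 0,"az": 0}]}}

```text
clock: 13.8
eef_pos: [519.5, 31.6, 280.6]
tcp_rot: [3.141, 0.0, 1.643]
contact_force: [-0.5, 0.4, 0.2]
opening: 0.002
grasp_force: 0.0
```

Call:
{"op": "step_arm", "data": {"moves": [{"tx": -1,"ty": -0.33,"tz": 0,"ax": 0,"ay": 0,"az": 0},{"tx": -1,"ty": -0.33,"tz": 0,"ax": 0,"ay": 0,"az": 0},{"tx": -1,"ty": -0.33,"tz": 0,"ax": 0,"ay": 0,"az": 0},{"tx": -1,"ty": -0.33,"tz": 0,"ax": 0,"ay": 0,"az": 0},{"tx": -0.7,"ty": -0.33,"tz": 0,"ax": 0,"ay": 0,"az": 0}]}}

```text
clock: 14.42
eef_pos: [486.8, -88.6, 280.6]
tcp_rot: [3.141, 0.0, 1.643]
contact_force: [-0.8, -1.1, -0.7]
opening: -0.001
grasp_force: 0.0
```

Call:
{"op": "step_arm", "data": {"moves": [{"tx": 0,"ty": 0,"tz": 1,"ax": 0,"ay": 0,"az": 0},{"tx": 0,"ty": 0,"tz": 1,"ax": 0,"ay": 0,"az": 0},{"tx": 0,"ty": 0,"tz": 1,"ax": 0,"ay": 0,"az": 0},{"tx": 0,"ty": 0,"tz": 1,"ax": 0,"ay": 0,"az": 0},{"tx": 0,"ty": 0,"tz": 0.8,"ax": 0,"ay": 0,"az": 0}]}}

```text
clock: 15.05
eef_pos: [486.8, -87.6, 159.7]
tcp_rot: [-3.141, -0.0, 1.643]
contact_force: [1.2, -1.0, 0.9]
opening: -0.001
grasp_force: 0.0
```

Call:
{"op": "step_arm", "data": {"moves": [{"tx": 0,"ty": 0,"tz": 0.6,"ax": 0,"ay": 0,"az": 0},{"tx": 0,"ty": 0,"tz": 0.4,"ax": 0,"ay": 0,"az": 0},{"tx": 0,"ty": 0,"tz": 0.2,"ax": 0,"ay": 0,"az": 0},{"tx": 0,"ty": 0,"tz": 0.1,"ax": 0,"ay": 0,"az": 0},{"tx": 0,"ty": 0,"tz": 0.0,"ax": 0,"ay": 0,"az": 0}]}}

```text
clock: 15.68
eef_pos: [487.9, -86.9, 128.3]
tcp_rot: [3.141, 0.0, 1.644]
contact_force: [0.2, 0.3, 0.3]
opening: 0.002
grasp_force: 0.0
```

Run:
```python
from h import *
p,P=cloud("side"); cv2.imwrite("pics/side4.png",cv2.resize(p[130:280,250:400,::-1],None,fx=4,fy=4))
```

```text
(no output)
```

View pics/side4.png

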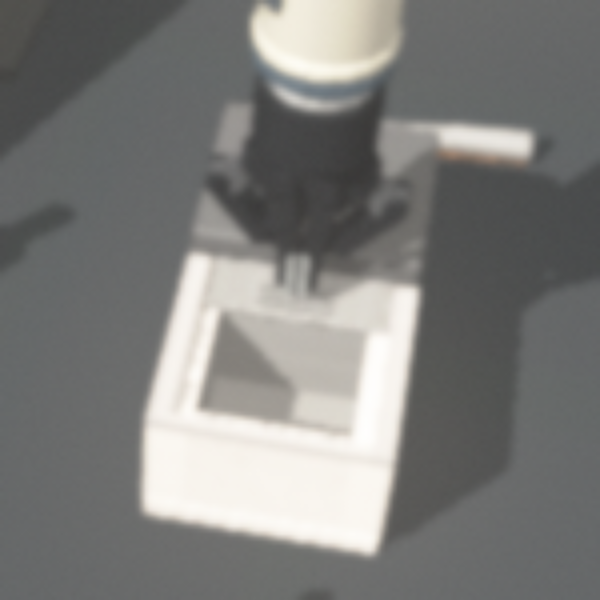

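The fingertips sit just above the engraved square at crop (297,290), clear of the hood edge at row 255. Next I descend gently.

Call:
{"op": "step_arm", "data": {"moves": [{"tx": 0,"ty": 0,"tz": 0.15,"ax": 0,"ay": 0,"az": 0},{"tx": 0,"ty": 0,"tz": 0.1,"ax": 0,"ay": 0,"az": 0},{"tx": 0,"ty": 0,"tz": 0.06,"ax": 0,"ay": 0,"az": 0},{"tx": 0,"ty": 0,"tz": 0.04,"ax": 0,"ay": 0,"az": 0},{"tx": 0,"ty": 0,"tz": 0,"ax": 0,"ay": 0,"az": 0}]}}

```text
clock: 16.35
eef_pos: [487.7, -86.9, 119.2]
tcp_rot: [-3.141, -0.0, 1.644]
contact_force: [-0.5, 0.2, 0.4]
opening: -0.003
grasp_force: 0.0
```

Call:
{"op": "step_arm", "data": {"moves": [{"tx": 0,"ty": 0,"tz": 0.03,"ax": 0,"ay": 0,"az": 0},{"tx": 0,"ty": 0,"tz": 0,"ax": 0,"ay": 0,"az": 0}]}}

```text
clock: 16.6
eef_pos: [487.7, -86.9, 118.5]
tcp_rot: [-3.142, 0.0, 1.644]
contact_force: [0.4, 0.2, -0.7]
opening: -0.001
grasp_force: 0.0
```

Call:
{"op": "step_arm", "data": {"moves": [{"tx": 0,"ty": 0,"tz": 0.03,"ax": 0,"ay": 0,"az": 0},{"tx": 0,"ty": 0,"tz": 0,"ax": 0,"ay": 0,"az": 0}]}}

```text
clock: 16.85
eef_pos: [487.7, -86.9, 117.7]
tcp_rot: [-3.142, -0.0, 1.644]
contact_force: [-0.2, 0.4, 0.6]
opening: -0.0
grasp_force: 0.0
```

Call:
{"op": "step_arm", "data": {"moves": [{"tx": 0,"ty": 0,"tz": 0.02,"ax": 0,"ay": 0,"az": 0},{"tx": 0,"ty": 0,"tz": 0,"ax": 0,"ay": 0,"az": 0}]}}

```text
clock: 17.1
eef_pos: [487.7, -86.9, 117.3]
tcp_rot: [-3.142, -0.0, 1.644]
contact_force: [-0.6, -0.4, 0.2]
opening: -0.003
grasp_force: 0.0
```

Call:
{"op": "step_arm", "data": {"moves": [{"tx": 0,"ty": 0,"tz": 0.02,"ax": 0,"ay": 0,"az": 0},{"tx": 0,"ty": 0,"tz": 0,"ax": 0,"ay": 0,"az": 0}]}}

```text
clock: 17.35
eef_pos: [487.8, -86.9, 117.0]
tcp_rot: [3.141, 0.0, 1.644]
contact_force: [-1.4, 0.1, 3.8]
opening: 0.003
grasp_force: 2.1
```

Call:
{"op": "step_arm", "data": {"moves": [{"tx": 0,"ty": 0,"tz": 0.01,"ax": 0,"ay": 0,"az": 0},{"tx": 0,"ty": 0,"tz": 0,"ax": 0,"ay": 0,"az": 0}]}}

```text
clock: 17.6
eef_pos: [487.8, -86.9, 117.0]
tcp_rot: [3.141, 0.0, 1.644]
contact_force: [-2.2, 0.2, 8.0]
opening: 0.001
grasp_force: 4.0
```

Call:
{"op": "step_arm", "data": {"moves": [{"tx": 0,"ty": 0,"tz": 0.01,"ax": 0,"ay": 0,"az": 0},{"tx": 0.1,"ty": 0,"tz": 0,"ax": 0,"ay": 0,"az": 0},{"tx": 0.1,"ty": 0,"tz": 0,"ax": 0,"ay": 0,"az": 0},{"tx": 0,"ty": 0,"tz": 0,"ax": 0,"ay": 0,"az": 0}]}}

```text
clock: 18.1
eef_pos: [487.4, -82.0, 116.9]
tcp_rot: [3.141, 0.0, 1.644]
contact_force: [-2.5, -0.8, 10.3]
opening: -0.002
grasp_force: 5.3
```

Call:
{"op": "step_arm", "data": {"moves": [{"tx": 0.15,"ty": 0,"tz": 0,"ax": 0,"ay": 0,"az": 0},{"tx": 0.2,"ty": 0,"tz": 0,"ax": 0,"ay": 0,"az": 0},{"tx": 0.2,"ty": 0,"tz": 0,"ax": 0,"ay": 0,"az": 0}]}}

```text
clock: 18.48
eef_pos: [486.5, -68.5, 116.9]
tcp_rot: [3.141, 0.001, 1.644]
contact_force: [-3.9, -3.3, 10.9]
opening: 0.005
grasp_force: 5.3
```

```bash
cat > edge.py <<'E'
from h import *
p,P=cloud("side"); c=np.array([488.5,-104.7]);t=.0733
R=np.array([[np.cos(t),np.sin(t)],[-np.sin(t),np.cos(t)]])
Z=np.nan_to_num(P[...,2]); q=(np.nan_to_num(P[...,:2])-c)@R.T
for a,b in ((-45,-25),(25,45)):
    m=(q[...,0]>a)&(q[...,0]<b)&(q[...,1]>-5)&(q[...,1]<140)&(Z>82)&(Z<102)
    y=np.sort(q[m][:,1]); h=np.histogram(y,np.arange(-5,145,10))[0]; print(h)
s=r.sense();print("tcp cleaner",(s["eef_pos"][:2]-c)@R.T,s["contact_force"])
E
python3 edge.py
```

```text
[18 22 21 20 27 20  0  0  0  0  0  0 10 13]
[10 19 28 21 21 20  0  0  0  0  0  0 10 12]
tcp cleaner [ 0.606059   36.74600249] [-3.71282793 -0.59921572 10.87505199]
```

The cover follows the fingers. Continuing.

Call:
{"op": "step_arm", "data": {"moves": [{"tx": 0.15,"ty": 0,"tz": 0,"ax": 0,"ay": 0,"az": 0},{"tx": 0.2,"ty": 0,"tz": 0,"ax": 0,"ay": 0,"az": 0},{"tx": 0.2,"ty": 0,"tz": 0,"ax": 0,"ay": 0,"az": 0},{"tx": 0.2,"ty": 0,"tz": 0,"ax": 0,"ay": 0,"az": 0},{"tx": 0.2,"ty": 0,"tz": 0,"ax": 0,"ay": 0,"az": 0}]}}

```text
clock: 19.15
eef_pos: [484.7, -44.7, 116.9]
tcp_rot: [3.141, 0.001, 1.644]
contact_force: [-3.4, -3.0, 10.1]
opening: -0.0
grasp_force: 5.3
```

Call:
{"op": "step_arm", "data": {"moves": [{"tx": 0.2,"ty": 0,"tz": 0,"ax": 0,"ay": 0,"az": 0},{"tx": 0.2,"ty": 0,"tz": 0,"ax": 0,"ay": 0,"az": 0},{"tx": 0.2,"ty": 0,"tz": 0,"ax": 0,"ay": 0,"az": 0},{"tx": 0.2,"ty": 0,"tz": 0,"ax": 0,"ay": 0,"az": 0},{"tx": 0.2,"ty": 0,"tz": 0,"ax": 0,"ay": 0,"az": 0}]}}

```text
clock: 19.77
eef_pos: [482.9, -19.7, 116.9]
tcp_rot: [3.141, 0.001, 1.644]
contact_force: [-3.0, -2.4, 11.6]
opening: -0.0
grasp_force: 5.4
```

Call:
{"op": "step_arm", "data": {"moves": [{"tx": 0.2,"ty": 0,"tz": 0,"ax": 0,"ay": 0,"az": 0},{"tx": 0.2,"ty": 0,"tz": 0,"ax": 0,"ay": 0,"az": 0},{"tx": 0.2,"ty": 0,"tz": 0,"ax": 0,"ay": 0,"az": 0},{"tx": 0.1,"ty": 0,"tz": 0,"ax": 0,"ay": 0,"az": 0}]}}

```text
clock: 20.27
eef_pos: [481.6, -2.2, 116.9]
tcp_rot: [3.141, 0.001, 1.644]
contact_force: [-2.5, -2.1, 11.6]
opening: -0.002
grasp_force: 5.4
```

```bash
python3 edge.py
```

```text
[ 3  0  2  0  0  0 11 19 28 26 23 25 24 12]
[ 0  0  0  0  0  0  0  8 26 23 27 23 23 10]
tcp cleaner [  0.67367702 102.92212389] [-4.23464861  0.205174   11.04229336]
```

Call:
{"op": "step_arm", "data": {"moves": [{"tx": 0.15,"ty": 0,"tz": 0,"ax": 0,"ay": 0,"az": 0},{"tx": 0.15,"ty": 0,"tz": 0,"ax": 0,"ay": 0,"az": 0},{"tx": 0.1,"ty": 0,"tz": 0,"ax": 0,"ay": 0,"az": 0},{"tx": 0.06,"ty": 0,"tz": 0,"ax": 0,"ay": 0,"az": 0},{"tx": 0.04,"ty": 0,"tz": 0,"ax": 0,"ay": 0,"az": 0}]}}

```text
clock: 20.95
eef_pos: [480.7, 10.2, 116.9]
tcp_rot: [3.141, 0.0, 1.644]
contact_force: [-3.9, -2.8, 11.1]
opening: -0.003
grasp_force: 5.4
```

Call:
{"op": "step_arm", "data": {"moves": [{"tx": 0.04,"ty": 0,"tz": 0,"ax": 0,"ay": 0,"az": 0},{"tx": 0.04,"ty": 0,"tz": 0,"ax": 0,"ay": 0,"az": 0}]}}

```text
clock: 21.2
eef_pos: [480.9, 11.5, 116.9]
tcp_rot: [3.141, 0.002, 1.645]
contact_force: [-2.0, -6.7, 10.5]
opening: 0.002
grasp_force: 4.7
```

Call:
{"op": "step_arm", "data": {"moves": [{"tx": 0.03,"ty": 0,"tz": 0,"ax": 0,"ay": 0,"az": 0},{"tx": 0,"ty": 0,"tz": 0,"ax": 0,"ay": 0,"az": 0}]}}

```text
clock: 21.45
eef_pos: [481.0, 12.3, 117.0]
tcp_rot: [3.14, 0.001, 1.644]
contact_force: [-1.6, -6.6, 9.2]
opening: 0.0
grasp_force: 4.5
```

Call:
{"op": "step_arm", "data": {"moves": [{"tx": 0.03,"ty": 0,"tz": 0,"ax": 0,"ay": 0,"az": 0},{"tx": 0,"ty": 0,"tz": 0,"ax": 0,"ay": 0,"az": 0}]}}

```text
clock: 21.7
eef_pos: [481.0, 13.1, 116.9]
tcp_rot: [3.14, 0.001, 1.644]
contact_force: [-1.6, -6.7, 8.5]
opening: 0.003
grasp_force: 4.3
```

The pull has levelled off at about 6.7 N with the fingers slipping on the cover, so it's at its stop. I'll lift off and check.

Call:
{"op": "step_arm", "data": {"moves": [{"tx": 0,"ty": 0,"tz": -0.1,"ax": 0,"ay": 0,"az": 0},{"tx": 0,"ty": 0,"tz": -0.5,"ax": 0,"ay": 0,"az": 0},{"tx": 0,"ty": 0,"tz": -1,"ax": 0,"ay": 0,"az": 0},{"tx": 0,"ty": 0,"tz": -1,"ax": 0,"ay": 0,"az": 0},{"tx": 0,"ty": 0,"tz": -1,"ax": 0,"ay": 0,"az": 0}]}}

```text
clock: 22.32
eef_pos: [480.3, 14.0, 207.7]
tcp_rot: [3.141, -0.0, 1.644]
contact_force: [0.0, -0.5, 0.4]
opening: -0.001
grasp_force: 0.0
```

Call:
{"op": "step_arm", "data": {"moves": [{"tx": 0,"ty": 0,"tz": -1,"ax": 0,"ay": 0,"az": 0},{"tx": 0,"ty": 0,"tz": -0.5,"ax": 0,"ay": 0,"az": 0},{"tx": 0,"ty": 0,"tz": 0,"ax": 0,"ay": 0,"az": 0},{"tx": 0,"ty": 0,"tz": 0,"ax": 0,"ay": 0,"az": 0}]}}

```text
clock: 22.82
eef_pos: [479.8, 13.9, 243.0]
tcp_rot: [-3.14, -0.0, 1.644]
contact_force: [-1.2, 0.6, 0.0]
opening: 0.0
grasp_force: 0.0
```

```bash
python3 edge.py
python3 - <<'E'
from h import *
p,P=cloud("side"); cv2.imwrite("pics/side5.png",cv2.resize(p[150:380,170:400,::-1],None,fx=2.6,fy=2.6))
E
```

```text
[21 21 23 20 26 22 24 23 26 24 28 25 28 15]
[25 20 21 21 22 22 22 24 24 24 27 26 22 22]
tcp cleaner [-8.05415110e-02  1.18875798e+02] [-0.85444551  0.90655511 -0.26402241]
```

View pics/side5.png

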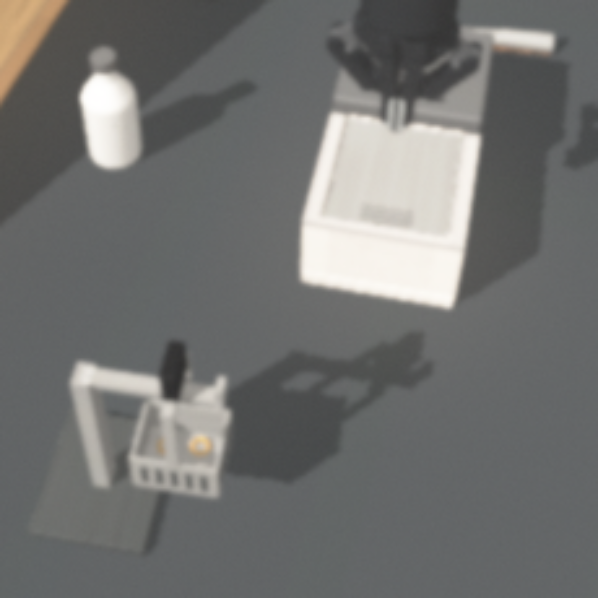

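The cover spans the whole tank, with its engraved square at crop (387,214) near the front rail. The basket hangs level at (180,450), and the bottle and mandrel haven't moved. I'll measure the engraved square, which should be at y=115 when shut.

Run:
```python
from h import *
c=np.array([488.5,-104.7]);t=.0733
R=np.array([[np.cos(t),np.sin(t)],[-np.sin(t),np.cos(t)]])
for src in("before","after"):
    if src=="before": f=np.load("side.npz");p,P=f["p"],f["P"]
    else: p,P=cloud("side")
    C=eyes.camera_info("side");K=C["intrinsics"];T=C["cam_to_world"]
    v,u=np.mgrid[:420,:560];d=np.stack([(u-K[0,2])/K[0,0],-(v-K[1,2])/K[1,1],-np.ones((420,560))],-1)@T[:3,:3].T
    W=T[:3,3]+d*((92-T[2,3])/d[...,2])[...,None]; q=(W[...,:2]-c)@R.T
    g=p.mean(-1)
    prof=[(y,round(float(g[(abs(q[...,0])<9)&(abs(q[...,1]-y)<2)].mean()))) for y in (range(2,46,2) if src=="before" else range(90,146,2))]
    print(src,prof)
```

```text
before [(2, 150), (4, 141), (6, 145), (8, 138), (10, 130), (12, 118), (14, 124), (16, 124), (18, 127), (20, 128), (22, 127), (24, 132), (26, 123), (28, 127), (30, 114), (32, 123), (34, 110), (36, 116), (38, 120), (40, 113), (42, 116), (44, 105)]
after [(90, 217), (92, 217), (94, 217), (96, 216), (98, 214), (100, 210), (102, 206), (104, 202), (106, 199), (108, 197), (110, 196), (112, 196), (114, 195), (116, 195), (118, 197), (120, 199), (122, 206), (124, 219), (126, 227), (128, 237), (130, 240), (132, 240), (134, 237), (136, 233), (138, 232), (140, 234), (142, 237), (144, 240)]
```

```bash
python3 -c "
from h import *
print(workorder.sign_off())"
```

```text
the job is handed in; nothing more can be done
None
```

The job is handed in, but sign-off returned no verdict: the basket hangs level and released on the drip stand's hook, and the cover was dragged to its stop at about 11 N. I judged it shut from the pull levelling off; the engraved square measured y ≈ 112 mm against 115 when shut, so within 3 mm isn't certain. The bottle and mandrel looked unmoved; I didn't re-check the loupe, which the arm never went near.

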